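# Stand the toppled canister back up and close it

### The arm

A 6-joint arm with a two-finger parallel gripper is mounted at the origin on the work surface. World frame = base frame: x ahead of the robot, y to its left, z up, the work surface at z = 0. Lengths are in mm, angles in degrees, forces in N, time in s.
With the tool pointing down it reaches from about 350 to 850 mm from the base axis. Payload 8.1 kg.
Tool frame: the origin (TCP) lies midway between the tips of the shut fingers; the grasp point (between the pads) lies 19 mm behind it (r.grasp_offset is the distance from the TCP to the grasp point, in mm); z points along the fingers, x is the direction in which the jaws open and shut, and the axes are right-handed (so a half turn about z gives the same grasp; the last joint's range is limited). The gripper opens to 85 mm and grips with 20 to 120 N. Pads are 22 mm wide; open, the fingers measure 114 mm over their backs; the gripper's body (76 mm by 85 mm) begins 54 mm behind the grasp point. The pads swing forward as they close: fully open they stand 13 mm farther back than shut.
Start: joints at [60.367, 7.471, 85.268, -0, 87.261, -4.893], TCP at [251.084, 544.942, 231.292] pointing down, gripper open.
Joint ranges: [-169.43, 169.43], [-51.17, 129.36], [1.28, 143.12], [-76.62, 256.62], [0, 156.53], [-152.29, 152.29]. Speed limits (degrees/s): [136.94, 136.94, 159.86, 180, 180, 180].

### API

Orientations are given as [roll, pitch, yaw] about the fixed x, y, z axes, in that order (R = Rz(yaw) Ry(pitch) Rx(roll)).
In Python, from bench import r, optics, hand_in gives the robot as it stands.
- The arm moves only by the shell command python3 -m pendant 'ROWS' [FORCE]. ROWS is JSON, a list of rows, each a list of 5 numbers: the opening, from 0 (shut) to 1 (fully open), then the shift along the tool's x, y, z in mm, then the turn about the tool's z in degrees. A call has 1 to 10 rows; each row shifts and turns the commanded pose from where the row before left it, along the tool's axes as they then stand; what a row does not reach is not made up. A row lasts 1/10 s, in which the tool goes at most 50 mm and 8.59 degrees, less where a joint would pass 70% of its speed; a pose out of reach is approached as far as the arm can. A call with a gripper value outside its range is refused whole. The fingers move at their own pace and stop on an object; FORCE is the grip in N (left out, the last holds). Time passes only in rows, so rows that do not move let the fingers close. It gives the time, the measured TCP pose, the force and the opening at its end, in the units of the state.
- r.sense(): the state, without advancing time (a new reading comes with each control period).
- optics.snapshot(name): name is "scene" or "top" or "wrist"; returns (picture, depth): 480x640x3 uint8, blue, green, red; 480x640 float32, mm along the optical axis (not along the pixel's ray), 0 where there is no reading.
- optics.camera_params(name): a dict with "camera_matrix" (3x3 intrinsics, pixels), "eye" and "orientation" of the camera in the world. Camera axes: x right, y down, z forward; pixel columns grow to the right and rows downward; lengths in mm; the calibration is good to about 2 mm. A picture is of the moment at which its call begins: read the wrist's pose just before it. camera_params takes no time and is no camera call; for the wrist camera it gives the pose at the moment of the call.
- hand_in(): hands the job in, once; it reports no verdict.
Trained networks look in the newest picture that a camera, given by its name, has taken for a name from the list of things; names that differ only in an ending like _2 or _b are one class to them, and where a whole thing is asked for, a point or a joint stands for the part that bears it (a point fixed in the world has none). Each returns a list of dicts, best first, with "score" (0 to 1); they miss things now and then, are a little off and sometimes report something else, mostly with a low value. They report only what shows in the picture. A call takes as long as a camera call. They do not tell look-alikes from the thing itself.
- optics.search_frame(camera, query): "at" ([x, y, z] in mm, in world coordinates, good to about 4 mm: the middle of the surface that is visible of it).
The state is a dict: "time": time; "joint_pos": joint angles; "qd": joint speeds; "joint_efforts": joint torques, N m; "tool_pos": TCP position; "tcp_rot": TCP orientation; "ft_force": force on the tool from outside, world axes, zero at the start; "wrist_torque": the same for the moment, N m; "finger_gap": finger opening in mm.
Only numpy, scipy, OpenCV 4.12 (cv2) and the standard library are available. Lean on these libraries where they do the work, as an engineer would, in place of code of your own. Each camera call takes 0.05 s, during which the arm holds its last target. There are 200 camera calls.

### The job

The slim steel canister has been knocked over on the kitchen worktop and its wooden lid has come off. Stand the canister upright, mouth up, with its whole base on the round wooden stand and let go of it; then put its lid on so that it sits fully down and level. Do not drop the canister or the lid, and leave the other things on the worktop where they are.

Things in the scene. Friction and masses are not known exactly. Their poses are not given: they have to be found in the camera images.
- canister: Slim open steel canister, plain cylinder 140 mm long, 56 mm outer diameter, wall 4 mm (bore 48 mm), bottom 5 mm thick, about 0.3 kg, with a 14 mm black band round its bottom end; it lies on its side on the worktop. Origin on its axis at mid-length (70 mm from the bottom, 70 mm from the mouth); its z axis runs along the canister from bottom to mouth.
- lid: Round wooden lid of the slim canister, standing plug down, knob up. Origin: centre of the plug's underside; z axis up through the knob. Heights: tapered plug 0-8 mm (diameter 35 to 41 mm), which goes into the canister's mouth; disc 8-16 mm (64 mm diameter); knob 16-42 mm (20 to 24 mm diameter). 80 g. Closed, the disc lies on the rim, the origin 8 mm below it.
- stand: Low round dark wooden stand, 150 mm in diameter, 15 mm high, flat top, fixed to the worktop. Origin at the centre of its underside.
- big_canister: Bystander: larger steel canister with its wooden lid on, 96 mm in diameter, 205 mm high, standing; origin at the centre of its underside.
- pepper_mill: Bystander: turned dark wooden pepper mill, 54 mm in diameter, 185 mm high, standing; origin at the centre of its underside.
- water_bottle: Bystander: blue bottle, 68 mm in diameter, 200 mm high, standing; origin at the centre of its underside.
- mug: Bystander: white mug, 80 mm in diameter, 90 mm high, handle at its +y side; origin at the centre of its underside.
- soap_bottle: Bystander: amber soap bottle, 64 mm in diameter, 170 mm high, standing; origin at the centre of its underside.
- small_bowl: Bystander: small ceramic bowl, 72 mm in diameter, 40 mm high; origin at the centre of its underside.
- wooden_spoon: Bystander: wooden spoon, 200 mm long, lying along its x axis on the worktop.
There are look-alikes about, which are no part of the job. Leave any green, purple or red look-alike of the canister alone.

How it is judged:
By the outcome, as a careful person would: the job done as asked, in the order asked, and still so for the second after the job is handed in, with the robot touching nothing.
It also fails if it takes over 59 s, if anything falls off the work surface, if the arm or the gripper's body presses on something with over 40 N, if the wrist force passes 120 N, or if a joint passes its speed limit or range.

## Working session

There is one attempt and no reset: what is moved stays moved. The work goes in short steps, Python scripts to look and compute and a shell command to move; the robot and the scene stay as the last step left them, time stands still between calls to the robot, and variables do not carry over. Pictures are saved under pics/ and viewed, about 8 in all and at most 12, crops included, and the job is handed in when it is done.

```bash
mkdir -p pics; ls; cat > h.py <<'E'
import numpy as np,cv2
from scipy.spatial.transform import Rotation as R
from bench import r,optics,hand_in
def cam(n):
    p=optics.camera_params(n); return np.array(p["camera_matrix"]),np.array(p["eye"]),p["orientation"]
def rot(o):
    o=np.array(o,float); return o if o.shape==(3,3) else R.from_euler('xyz',o,degrees=True).as_matrix()
def cloud(n,d,c=None):
    K,e,o=c or cam(n); v,u=np.indices(d.shape)
    p=np.stack([(u-K[0,2])/K[0,0]*d,(v-K[1,2])/K[1,1]*d,d],-1)
    P=p@rot(o).T+e; P[d<=0]=np.nan; return P
E
python3 - <<'E'
from h import *
print(r.sense())
for n in("scene","top"):
    print(n,optics.camera_params(n))
    im,d=optics.snapshot(n); cv2.imwrite(f"pics/{n}0.png",im); np.savez(f"{n}0.npz",im=im,d=d)
    for q in("canister","lid","stand","big_canister","pepper_mill","water_bottle","mug","soap_bottle","small_bowl","wooden_spoon"):
        if n=="top" : print(q,[(np.round(x["at"]),round(x["score"],2)) for x in optics.search_frame(n,q)])
E
```

```text
pics
{'time': 0.0, 'joint_pos': array([ 6.03662567e+01,  7.51533997e+00,  8.53303899e+01, -3.06223665e-04,
        8.72626997e+01, -4.89376435e+00]), 'qd': array([-0.06242435, -0.07791975, -0.08362094,  0.11941129,  0.0314446 ,
        0.09241626]), 'joint_efforts': array([ 8.42570813e-06, -5.69420421e+01, -5.00546980e+01, -3.46698980e-04,
        1.52079243e-02, -5.22510709e-05]), 'tool_pos': array([250.80811924, 544.44199603, 230.23138804]), 'tcp_rot': array([-1.79991055e+02,  1.08060368e-01,  6.52600444e+01]), 'ft_force': array([-0.19490786,  0.34293222,  0.36195621]), 'wrist_torque': array([-0.01204274,  0.01299202, -0.00552372]), 'finger_gap': 85.50519258715536}
scene {'camera_matrix': array([[450.02214106,   0.        , 316.39960636],
       [  0.        , 450.02214106, 241.9949578 ],
       [  0.        ,   0.        ,   1.        ]]), 'eye': array([1429.83293719, -336.09301615,  803.77311806]), 'orientation': array([-128.26343126,   -0.27336049,   67.15116878])}
top {'camera_matrix': array([[592.70432035,   0.        , 302.66594265],
       [  0.        , 592.70432035, 248.72
[... 185 characters left out ...]
70378e+01])}
canister [(array([479., 240.,  56.]), 0.94), (array([444., 515.,  53.]), 0.79), (array([264., 275.,  50.]), 0.63)]
lid [(array([618.,  37.,  16.]), 0.74), (array([ 758., -194.,  131.]), 0.53)]
stand [(array([ 469., -259.,   13.]), 0.81)]
big_canister [(array([779.,  12., 182.]), 0.62)]
pepper_mill [(array([739., 184., 129.]), 0.88), (array([ 754., -193.,  132.]), 0.25)]
water_bottle [(array([ 757., -194.,  134.]), 0.88)]
mug [(array([ 592., -437.,   42.]), 0.72)]
soap_bottle [(array([646., 391., 113.]), 0.97), (array([ 589., -441.,   41.]), 0.68), (array([ 470., -257.,   14.]), 0.64)]
small_bowl [(array([447., -21.,  15.]), 0.91)]
wooden_spoon [(array([477., 396.,  15.]), 0.95)]
```

View pics/top0.png

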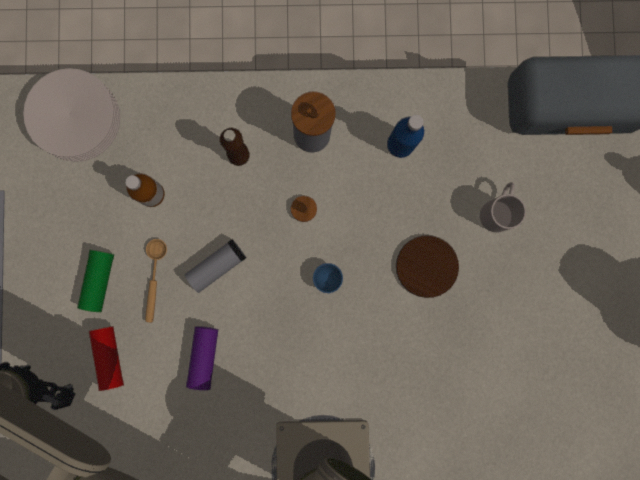

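View pics/scene0.png

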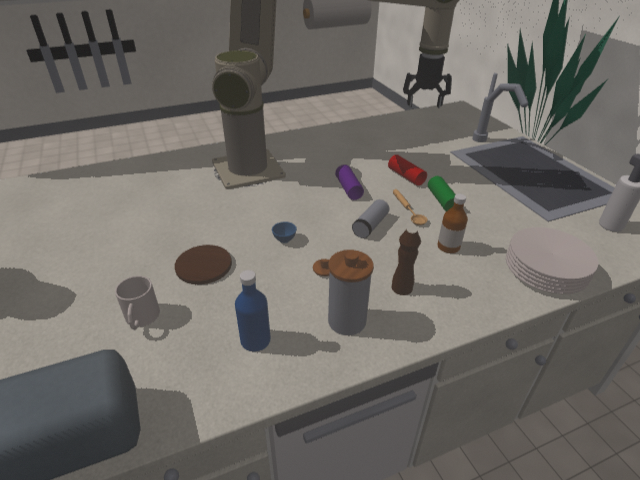

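The top view shows the steel canister at about (215,265), black base at (236,251), mouth at (190,285). The lid is at (303,208) and the stand at (427,266). The scene view agrees. The tool can only point down, so I'll grip near the mouth and let the canister pivot upright between the pads.

```bash
cat >> h.py <<'E'
def circ(P):
    A=np.c_[2*P[:,0],2*P[:,1],np.ones(len(P))]; s=np.linalg.lstsq(A,(P[:,:2]**2).sum(1),rcond=None)[0]
    return s[0],s[1],np.sqrt(s[2]+s[0]**2+s[1]**2)
def rim(P):  # min enclosing circle of top-face points
    return cv2.minEnclosingCircle(P[:,:2].astype(np.float32))
def rows_to(x,y,z,yaw):
    s=r.sense(); p=s["tool_pos"]; Y=s["tcp_rot"][2]; d=np.array([x,y,z])-p
    t=(Y-yaw+180)%360-180; c,n=np.cos(np.radians(Y)),np.sin(np.radians(Y))
    print("from",p.round(1),"yaw",round(Y,1),"tool dx,dy,dz",np.round([d[0]*c+d[1]*n,d[0]*n-d[1]*c,-d[2]],1),"turn",round(t,1))
E
python3 - <<'E'
from h import *
for n in("top","scene"):
    z=np.load(f"{n}0.npz"); P=cloud(n,z["d"]); im=z["im"]
    print(n,"table z", np.nanmedian(P[...,2][(abs(P[...,0]-560)<20)&(abs(P[...,1]-150)<40)]))
    def sel(c,rad,z0,z1): return P[(np.hypot(P[...,0]-c[0],P[...,1]-c[1])<rad)&(P[...,2]>z0)&(P[...,2]<z1)]
    C=sel((479,240),110,12,75); m=C.mean(0)
    w,V=np.linalg.eigh(np.cov(C[:,:2].T)); a=V[:,1]; a=a if a[1]>0 else -a  # toward mouth
    b=np.array([-a[1],a[0]])
    s=(C[:,:2]-m[:2])@a; t=(C[:,:2]-m[:2])@b
    print("can n",len(C),"mean",m.round(1),"axis",a.round(3),np.degrees(np.arctan2(a[1],a[0])).round(1),"s",np.percentile(s,[.5,99.5]).round(1),"t",np.percentile(t,[.5,99.5]).round(1),"zmax",np.percentile(C[:,2],99).round(1))
    rect=cv2.minAreaRect(C[:,:2].astype(np.float32)); print(rect)
    L=sel((618,37),50,6,60); print("lid n",len(L),"zmax",L[:,2].max(),"disc",rim(L[L[:,2]<24]),"knob",rim(L[L[:,2]>30]))
    S=sel((469,-259),95,9,25); print("stand",rim(S),np.median(S[:,2]))
E
```

```text
top table z 0.7980901615347875
can n 1444 mean [478.1 243.8  50. ] axis [-0.584  0.812] 125.7 s [-69.2  69.9] t [-29.4  25.4] zmax 61.2
((479.54156494140625, 245.5677490234375), (55.59037780761719, 140.11325073242188), 35.72475814819336)
lid n 596 zmax 46.38082330417933 disc ((617.8583374023438, 37.00662612915039), 49.5949821472168) knob ((607.575439453125, 36.1558837890625), 9.5114107131958)
stand ((466.1786804199219, -258.6552429199219), 91.56867980957031) 16.07330487913748
scene table z 0.9980844196099952
can n 750 mean [495.5 235.3  43.8] axis [-0.529  0.848] 122.0 s [-55.1  88.2] t [-23.1  33.5] zmax 58.4
((482.05322265625, 246.87466430664062), (58.81270217895508, 144.62269592285156), 32.9942512512207)
lid n 240 zmax 43.38721455955999 disc ((612.7500610351562, 34.05342102050781), 32.878746032714844) knob ((618.7651977539062, 32.42898941040039), 9.222694396972656)
stand ((470.59625244140625, -257.0774841308594), 77.93620300292969) 15.515330409716398
```

```bash
python3 - <<'E'
from h import *
rows_to(449.6,288.2,120,35.7)
E
```

```text
from [251.1 545.  231.3] yaw 65.3 tool dx,dy,dz [-150.1  287.7  111.3] turn 29.6
```

```bash
python3 -m pendant '[[1,-15,28.8,8,0],[1,-15,28.8,8,0],[1,-15,28.8,8,0],[1,-15,28.8,8,0],[1,-15,28.8,8,0],[1,-15,28.8,8,0],[1,-15,28.8,8,0],[1,-15,28.8,8,0],[1,-15,28.8,8,0],[1,-15,28.8,8,0]]' 20; python3 -m pendant '[[1,0,0,6,7.4],[1,0,0,6,7.4],[1,0,0,6,7.4],[1,0,0,6,7.4],[1,0,0,0,0]]'
python3 - <<'E'
from h import *
rows_to(449.6,288.2,7,35.7)
c=cam("wrist"); im,d=optics.snapshot("wrist"); cv2.imwrite("pics/w1.png",im)
P=cloud("wrist",d,c)
m=(P[...,2]>12)&(P[...,2]<75)&(np.hypot(P[...,0]-480,P[...,1]-246)<110); C=P[m]
print(len(C),cv2.minAreaRect(C[:,:2].astype(np.float32)),np.percentile(C[:,2],[1,50,99]))
E
```

```text
time: 1.6
tool_pos: [450.7, 287.1, 151.2]
tcp_rot: [180.0, -0.0, 65.3]
ft_force: [0.4, -0.3, -0.5]
finger_gap: 85.5
time: 2.1
tool_pos: [449.4, 287.8, 126.4]
tcp_rot: [-180.0, 0.1, 35.5]
ft_force: [0.4, -0.9, 0.1]
finger_gap: 85.3
from [449.4 287.8 126.4] yaw 35.5 tool dx,dy,dz [  0.4  -0.2 119.4] turn -0.2
17175 ((479.03143310546875, 246.8408203125), (56.638668060302734, 140.92430114746094), 35.490020751953125) [18.30053413 52.93593657 57.18099392]
```

View pics/w1.png

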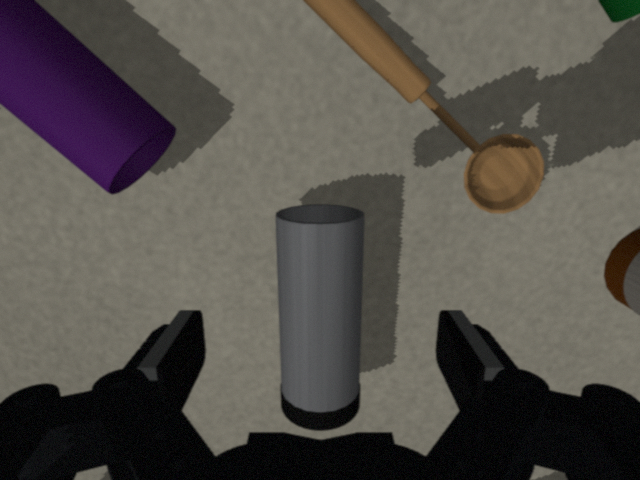

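Wrist view: canister centred between the fingers, mouth at (320,213), black base at (320,405). It agrees with the top fit to 1–2 mm. Descending and gripping.

```bash
python3 -m pendant '[[1,0,0,20,0],[1,0,0,20,0],[1,0,0,20,0],[1,0,0,20,0],[1,0,0,20,0],[1,0,0,12,0],[1,0,0,8,0],[1,0,0,0,0]]' 20; python3 -m pendant '[[0.4,0,0,0,0],[0.4,0,0,0,0],[0.4,0,0,0,0],[0.4,0,0,0,0],[0.4,0,0,0,0],[0.4,0,0,0,0]]' 20
```

```text
time: 2.95
tool_pos: [449.4, 288.0, 6.6]
tcp_rot: [-180.0, 0.1, 35.7]
ft_force: [0.2, -0.2, 0.9]
finger_gap: 85.2
time: 3.55
tool_pos: [450.7, 288.7, 8.6]
tcp_rot: [180.0, -0.1, 35.7]
ft_force: [-2.1, -0.7, 7.3]
finger_gap: 55.9
```

```bash
python3 -m pendant '[[0.4,0,0,-8,0],[0.4,0,0,-12,0],[0.4,0,0,-15,0],[0.4,0,0,-15,0],[0.4,0,0,-15,0],[0.4,0,0,-15,0],[0.4,0,0,-15,0],[0.4,0,0,-15,0],[0.4,0,0,-15,0],[0.4,0,0,-15,0]]'; python3 -m pendant '[[0.4,0,0,-15,0],[0.4,0,0,-15,0],[0.4,0,0,0,0],[0.4,0,0,0,0]]'
cat > tilt.py <<'E'
from h import *
s=r.sense(); p=s["tool_pos"]; print(p.round(1),s["finger_gap"])
n=__import__("sys").argv[1]; im,d=optics.snapshot("scene"); cv2.imwrite(f"pics/{n}.png",im)
K,e,o=cam("scene"); q=rot(o).T@(p-e); u,v=K[0,0]*q[0]/q[2]+K[0,2],K[1,1]*q[1]/q[2]+K[1,2]
print("tcp px",u,v); u,v=int(np.clip(u,80,559)),int(np.clip(v,80,399))
cv2.imwrite(f"pics/{n}c.png",cv2.resize(im[v-80:v+80,u-80:u+80],None,fx=3.5,fy=3.5,interpolation=cv2.INTER_CUBIC))
P=cloud("scene",d); np.save("P.npy",P)
E
python3 tilt.py s2
```

```text
time: 4.55
tool_pos: [449.8, 288.1, 148.5]
tcp_rot: [180.0, 0.0, 35.7]
ft_force: [0.8, 0.5, -3.2]
finger_gap: 56.3
time: 4.95
tool_pos: [450.1, 288.3, 177.5]
tcp_rot: [180.0, -0.0, 35.7]
ft_force: [-0.8, -0.2, -3.2]
finger_gap: 56.1
[450.1 288.3 177.5] 56.124833901527204
tcp px 383.4801484041236 166.21153130342893
```

View pics/s2c.png

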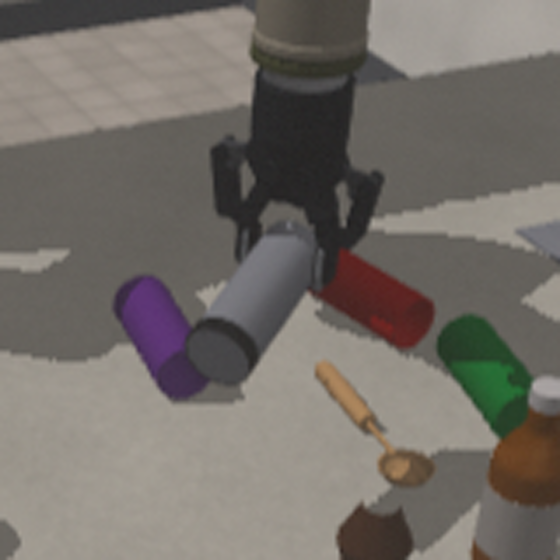

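```bash
cat > axis.py <<'E'
from h import *
from scipy.optimize import least_squares
s=r.sense(); p=s["tool_pos"]; G=p+[0,0,22]
Y=np.radians(s["tcp_rot"][2]); b=np.array([np.sin(Y),-np.cos(Y),0])  # tool y
jx=np.array([np.cos(Y),np.sin(Y),0])
out=[]
for n in("scene","top"):
    im,d=optics.snapshot(n); P=cloud(n,d); hsv=cv2.cvtColor(im,cv2.COLOR_BGR2HSV)
    q=P-G; lj=q@jx; lb=q@b; lz=q[...,2]
    m=(abs(lj)<31)&(np.hypot(lb,lz)>32)&(np.hypot(lb,lz)<140)&(lz<32)&(P[...,2]>6)
    Q=np.c_[lj[m],lb[m],lz[m]]; out.append(Q)
    # fit: axis dir in plane (b,z): angle th below horizontal, offset c
    if len(Q)>30:
        best=None
        for t0 in range(0,181,15):
            f=lambda v:(np.hypot(Q[:,0]-v[2],-Q[:,1]*np.sin(v[0])-Q[:,2]*np.cos(v[0])-v[1])-28)
            S=least_squares(f,[np.radians(t0),0,0],loss="soft_l1",f_scale=2)
            if abs(S.x[1])<15 and (best is None or S.cost<best.cost): best=S
        Qd=Q[:,1]*np.cos(best.x[0])-Q[:,2]*np.sin(best.x[0])
        print(n,len(Q),"axis below horizontal (+tool y)",np.degrees(best.x[0]).round(1),"off",best.x[1:].round(1),"rms",np.sqrt(np.mean(best.fun**2)).round(2),"along",np.percentile(Qd,[1,99]).round(0))
E
python3 axis.py
```

```text
scene 755 axis below horizontal (+tool y) 14.0 off [ 3.3 -1.2] rms 6.18 along [ 24. 123.]
top 1237 axis below horizontal (+tool y) 194.0 off [-3.3  0.2] rms 2.06 along [-121.  -23.]
```

The canister drooped only 14° during the lift, so the friction torque is marginal. Vertical jerks double the load at the bottom and unload it at the top, so they should swing it further.

```bash
python3 -m pendant '[[0.4,0,0,-40,0],[0.4,0,0,45,0],[0.4,0,0,-45,0],[0.4,0,0,45,0],[0.4,0,0,-45,0],[0.4,0,0,45,0],[0.4,0,0,-45,0],[0.4,0,0,0,0]]' 20; python3 axis.py
```

```text
time: 5.9
tool_pos: [448.6, 287.5, 216.8]
tcp_rot: [-180.0, 0.1, 35.7]
ft_force: [2.3, 1.6, -0.2]
finger_gap: 56.0
scene 723 axis below horizontal (+tool y) 233.9 off [-4.3 -1. ] rms 2.71 along [-123.  -25.]
top 850 axis below horizontal (+tool y) 53.5 off [3.1 2.7] rms 1.41 along [ 23. 123.]
```

```bash
python3 -m pendant '[[0.4,0,-32,32,0],[0.4,0,32,-32,0],[0.4,0,-32,32,0],[0.4,0,32,-32,0],[0.4,0,-32,32,0],[0.4,0,32,-32,0],[0.4,0,0,0,0]]' 20; python3 axis.py
```

```text
time: 6.7
tool_pos: [451.7, 287.6, 219.0]
tcp_rot: [179.9, -0.2, 35.7]
ft_force: [0.6, -0.2, -1.2]
finger_gap: 54.4
scene 640 axis below horizontal (+tool y) 92.4 off [ 8.2 -0.7] rms 2.01 along [-11. 128.]
top 126 axis below horizontal (+tool y) 91.4 off [9.  1.4] rms 0.43 along [ 30. 127.]
```

It's now vertical to about 2°, but the gap (54.4) and the fit show the axis ~8 mm off the pad centre. I'll set it down gently on the worktop here and regrip it centrally.

```bash
python3 -m pendant '[[0.4,0,0,4,0],[0.4,0,0,8,0],[0.4,0,0,12,0],[0.4,0,0,14,0],[0.4,0,0,14,0],[0.4,0,0,14,0],[0.4,0,0,12,0],[0.4,0,0,8,0],[0.4,0,0,4,0],[0.4,0,0,0,0]]' 20; python3 axis.py;python3 tilt.py s3
```

```text
time: 7.8
tool_pos: [449.6, 288.0, 126.7]
tcp_rot: [-180.0, 0.0, 35.7]
ft_force: [-0.2, -0.5, -2.7]
finger_gap: 54.3
scene 562 axis below horizontal (+tool y) 92.8 off [ 7.7 -1.1] rms 2.09 along [-10. 127.]
top 93 axis below horizontal (+tool y) 91.3 off [8.3 1.3] rms 0.75 along [ 29. 129.]
[450.3 288.4 127.9] 54.559377444274745
tcp px 381.900227627359 181.31160759322353
```

View pics/s3c.png

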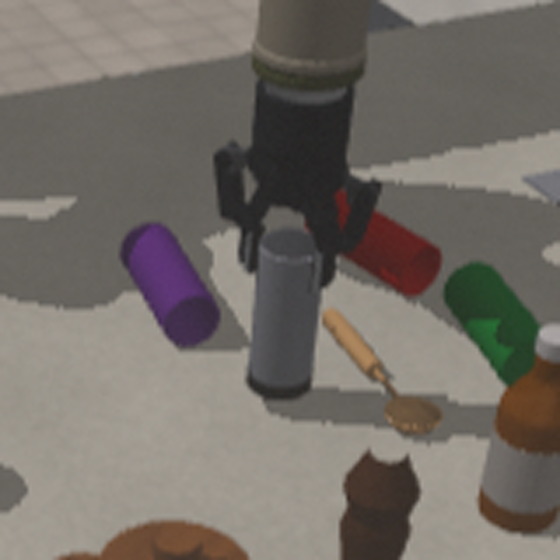

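```bash
python3 -m pendant '[[0.4,0,0,5,0],[0.4,0,0,5,0],[0.4,0,0,3,0],[0.4,0,0,1,0],[0.4,0,0,0,0]]' 20;  python3 -m pendant '[[0.4,0,0,2,0],[0.4,0,0,1,0],[0.4,0,0,0,0]]' 20; python3 -m pendant '[[0.4,0,0,2,0],[0.4,0,0,1,0],[0.4,0,0,0,0]]' 20
```

```text
time: 8.45
tool_pos: [449.6, 288.1, 112.9]
tcp_rot: [-180.0, 0.0, 35.7]
ft_force: [-0.5, 0.0, -2.9]
finger_gap: 54.1
time: 8.75
tool_pos: [449.8, 288.2, 110.2]
tcp_rot: [-180.0, 0.0, 35.7]
ft_force: [-0.6, 0.3, -2.7]
finger_gap: 54.2
time: 9.05
tool_pos: [450.0, 288.3, 107.7]
tcp_rot: [-180.0, -0.0, 35.7]
ft_force: [-0.8, -1.3, -0.1]
finger_gap: 54.1
```

```bash
python3 -m pendant '[[0.4,0,0,1,0],[0.4,0,0,1,0],[0.4,0,0,0,0]]' 20; python3 axis.py
```

```text
time: 9.35
tool_pos: [450.3, 288.6, 107.5]
tcp_rot: [-180.0, -0.1, 35.7]
ft_force: [-7.4, -2.8, 16.3]
finger_gap: 54.3
scene 529 axis below horizontal (+tool y) 92.8 off [ 7.4 -1.3] rms 2.28 along [-12. 122.]
top 103 axis below horizontal (+tool y) 88.7 off [10.5  2.4] rms 13.51 along [ 31. 125.]
```

```bash
python3 -m pendant '[[0.4,0,0,-0.5,0],[0.62,0,0,0,0],[0.66,0,0,0,0],[0.7,0,0,0,0],[0.75,0,0,0,0],[0.8,0,0,0,0],[0.9,0,0,0,0],[1,0,0,0,0],[1,0,0,0,0],[1,0,0,0,0]]' 20; python3 axis.py; python3 tilt.py s4
```

```text
time: 10.45
tool_pos: [449.9, 288.2, 105.8]
tcp_rot: [-180.0, 0.0, 35.7]
ft_force: [-0.6, 1.1, 0.2]
finger_gap: 85.2
scene 554 axis below horizontal (+tool y) 91.7 off [10.7  0.1] rms 2.87 along [-12. 120.]
[449.9 288.2 105.8] 85.91429296470089
tcp px 381.06555183589694 187.74694602125786Traceback (most recent call last):
  File "axis.py", line 19, in <module>
    Qd=Q[:,1]*np.cos(best.x[0])-Q[:,2]*np.sin(best.x[0])
                     ^^^^^^
AttributeError: 'NoneType' object has no attribute 'x'
```

View pics/s4c.png

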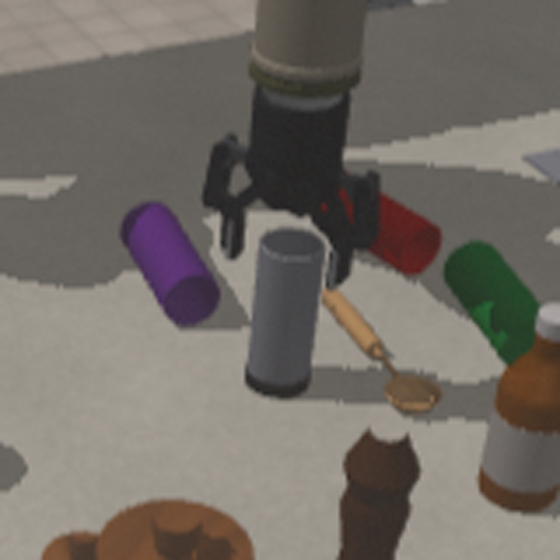

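The canister stands upright on the worktop, released. Now I'll locate its rim accurately.

```bash
cat > rimfit.py <<'E'
from h import *
from scipy.optimize import least_squares
import sys
cx,cy,z0,z1=map(float,sys.argv[1:5])
for n in("scene","wrist","top"):
    c=cam(n); im,d=optics.snapshot(n); P=cloud(n,d,c)
    if n=="wrist" and len(sys.argv)>5: cv2.imwrite(f"pics/{sys.argv[5]}.png",im)
    # outer cylinder surface points facing the camera
    f=(c[1]-[cx,cy,0])[:2]; f=f/np.linalg.norm(f)
    m=(np.hypot(P[...,0]-cx,P[...,1]-cy)<45)&(P[...,2]>z0)&(P[...,2]<z1); Q=P[m]
    if len(Q)<15: print(n,len(Q)); continue
    S=least_squares(lambda v:np.hypot(Q[:,0]-v[0],Q[:,1]-v[1])-28,[cx,cy],loss="soft_l1",f_scale=1.5)
    print(n,len(Q),S.x.round(1),"medabs",np.median(abs(S.fun)).round(2),"zmax",np.percentile(Q[:,2],98).round(1))
E
python3 rimfit.py 447 292 20 100; python3 rimfit.py 447 292 128 150 w4
```

```text
scene 409 [442.2 299. ] medabs 1.03 zmax 98.2
wrist 9046 [441.6 302.5] medabs 1.29 zmax 99.2
top 53 [444.4 298.8] medabs 0.22 zmax 79.9
scene 189 [443.2 296.5] medabs 2.67 zmax 146.8
wrist 14658 [442.3 299.7] medabs 3.04 zmax 148.4
top 0
```

View pics/w4.png

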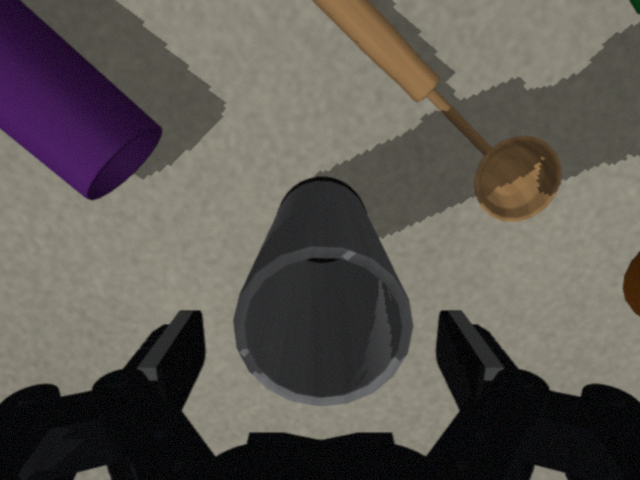

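The wrist view shows the upright rim ellipse centred at (323,326), level, with open interior. Axis ≈ (442.5, 299.3), so I shift 13 mm along −tool y, go 12 mm lower and regrip firmly.

```bash
python3 -m pendant '[[1,0,-5,3,0],[1,0.5,-5,3,0],[1,0,-3.3,3,0],[1,0,0,3,0],[0.4,0,0,0,0],[0.4,0,0,0,0],[0.4,0,0,0,0],[0.4,0,0,0,0],[0.4,0,0,0,0],[0.4,0,0,0,0]]' 50; python3 -m pendant '[[0.4,0,0,-5,0],[0.4,0,0,-12,0],[0.4,0,0,-18,0],[0.4,0,0,-18,0],[0.4,0,0,-18,0],[0.4,0,0,-12,0],[0.4,0,0,-5,0],[0.4,0,0,0,0]]'
python3 - <<'E'
from h import *
rows_to(469,-258.5,190,35.7)
E
python3 axis.py
```

```text
time: 11.9
tool_pos: [442.8, 299.3, 94.0]
tcp_rot: [180.0, -0.0, 35.7]
ft_force: [0.7, 0.4, 0.1]
finger_gap: 54.2
time: 12.7
tool_pos: [442.9, 299.5, 182.6]
tcp_rot: [180.0, -0.1, 35.7]
ft_force: [1.2, -0.1, -3.0]
finger_gap: 54.0
from [442.9 299.5 182.6] yaw 35.7 tool dx,dy,dz [-304.   468.6   -7.4] turn -0.0
scene 587 axis below horizontal (+tool y) 90.4 off [-0.4 -0.5] rms 2.09 along [-26. 115.]
top 218 axis below horizontal (+tool y) 89.5 off [-0.6  0. ] rms 5.11 along [-28. 116.]
```

```bash
python3 -m pendant '[[0.4,-5.4,8.4,0,0],[0.4,-10.9,16.8,0,0],[0.4,-16.3,25.2,0,0],[0.4,-20.7,31.9,0,0],[0.4,-20.7,31.9,0,0],[0.4,-20.7,31.9,0,0],[0.4,-20.7,31.9,0,0],[0.4,-20.7,31.9,0,0],[0.4,-20.7,31.9,0,0],[0.4,-20.7,31.9,0,0]]' 50; python3 -m pendant '[[0.4,-20.7,31.9,0,0],[0.4,-20.7,31.9,0,0],[0.4,-20.7,31.9,0,0],[0.4,-20.7,31.9,0,0],[0.4,-20.7,31.9,0,0],[0.4,-13.6,21,0,0],[0.4,-6.5,10.1,0,0],[0.4,-3.3,5,0,0],[0.4,0,0,0,0]]'
python3 axis.py; python3 - <<'E'
from h import *
rows_to(469,-258.5,110,35.7)
E
```

```text
time: 13.8
tool_pos: [456.9, -28.5, 181.0]
tcp_rot: [-180.0, 0.1, 35.7]
ft_force: [0.8, -0.5, -2.5]
finger_gap: 54.1
time: 14.7
tool_pos: [468.3, -259.4, 181.2]
tcp_rot: [-179.9, 0.0, 35.6]
ft_force: [0.5, 0.9, -3.4]
finger_gap: 53.9
scene 726 axis below horizontal (+tool y) 89.9 off [ 0.  -0.6] rms 1.51 along [-26. 114.]
top 214 axis below horizontal (+tool y) 91.0 off [-2.4  1.5] rms 4.26 along [-27. 115.]
from [ 468.7 -258.4  181.5] yaw 35.7 tool dx,dy,dz [ 0.2  0.3 71.5] turn 0.0
```

```bash
python3 -m pendant '[[0.4,0,0,6,0],[0.4,0,0,12,0],[0.4,0,0,14,0],[0.4,0,0,14,0],[0.4,0,0,12,0],[0.4,0,0,6,0],[0.4,0,0,3,0],[0.4,0,0,1,0],[0.4,0,0,0,0]]' 50; python3 -m pendant '[[0.4,0,0,1.5,0],[0.4,0,0,1.5,0],[0.4,0,0,0,0]]'
```

```text
time: 15.7
tool_pos: [469.1, -259.7, 114.2]
tcp_rot: [180.0, -0.0, 35.7]
ft_force: [0.2, 0.4, -2.6]
finger_gap: 54.1
time: 16.0
tool_pos: [468.8, -259.5, 110.8]
tcp_rot: [180.0, 0.0, 35.7]
ft_force: [-0.8, 0.5, -3.8]
finger_gap: 53.9
```

```bash
python3 -m pendant '[[0.4,0,0,1,0],[0.4,0,0,0,0]]'; python3 -m pendant '[[0.4,0,0,1,0],[0.4,0,0,0,0]]' 50
```

```text
time: 16.2
tool_pos: [468.8, -259.5, 109.7]
tcp_rot: [-180.0, 0.0, 35.7]
ft_force: [-0.1, 0.0, -2.3]
finger_gap: 54.0
time: 16.4
tool_pos: [469.0, -259.6, 109.0]
tcp_rot: [180.0, -0.0, 35.7]
ft_force: [-0.0, 0.1, -2.0]
finger_gap: 54.0
```

```bash
python3 -m pendant '[[0.4,0,0,1,0],[0.4,0,0,0,0]]'; python3 -m pendant '[[0.4,0,0,0.5,0],[0.4,0,0,0,0]]' 50
```

```text
time: 16.6
tool_pos: [469.2, -259.8, 109.0]
tcp_rot: [179.9, -0.0, 35.7]
ft_force: [-1.9, 2.4, 5.7]
finger_gap: 53.5
time: 16.8
tool_pos: [469.3, -259.9, 109.0]
tcp_rot: [179.9, -0.0, 35.7]
ft_force: [-3.4, 2.2, 9.4]
finger_gap: 54.1
```

Seated. I'll release gradually and rise clear.

```bash
python3 -m pendant '[[0.62,0,0,0,0],[0.66,0,0,0,0],[0.72,0,0,0,0],[0.8,0,0,0,0],[1,0,0,0,0],[1,0,0,0,0],[1,0,0,0,0],[1,0,0,-10,0],[1,0,0,-20,0],[1,0,0,-30,0]]' 20; python3 -m pendant '[[1,0,0,-40,0],[1,0,0,-30,0],[1,0,0,-10,0],[1,0,0,0,0]]'
python3 rimfit.py 469 -259 40 135; python3 rimfit.py 469 -259 140 165 w5
python3 - <<'E'
from h import *
rows_to(618,35,200,35.7)
E
```

```text
time: 17.8
tool_pos: [467.7, -258.7, 166.8]
tcp_rot: [-179.8, 0.1, 35.7]
ft_force: [-0.7, -0.6, -0.3]
finger_gap: 85.6
time: 18.2
tool_pos: [469.8, -260.1, 249.8]
tcp_rot: [179.8, -0.1, 35.7]
ft_force: [-0.3, 1.1, 0.4]
finger_gap: 85.5
scene 697 [ 469.3 -260.6] medabs 0.91 zmax 133.8
wrist 3736 [ 468.8 -256.7] medabs 1.59 zmax 133.9
top 368 [ 470.2 -259. ] medabs 2.18 zmax 131.3
scene 270 [ 471.1 -260.5] medabs 1.95 zmax 157.5
wrist 2658 [ 469.9 -258.5] medabs 2.4 zmax 156.9
top 108 [ 471.3 -262.3] medabs 1.19 zmax 160.0
from [ 468.  -259.   245.4] yaw 35.7 tool dx,dy,dz [ 293.2 -151.4   45.4] turn -0.0
```

View pics/w5.png

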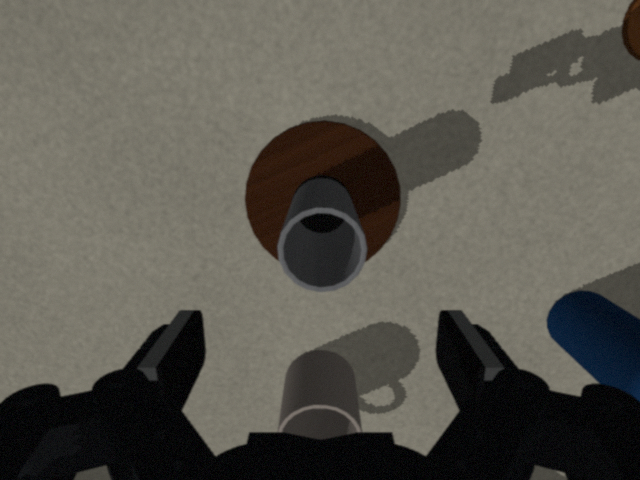

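The view shows the canister standing centred on the stand, rim at (322,249), upright and released. Next the lid.

```bash
python3 -m pendant '[[1,15,-7.5,0,0],[1,30,-15.5,0,0],[1,34,-17.5,5,0],[1,34,-17.5,10,0],[1,34,-17.5,15,0],[1,34,-17.5,15,0],[1,34,-17.5,15,0],[1,34,-17.5,15,0],[1,29,-15,10,0],[1,15,-8.4,5,0]]' 20; python3 -m pendant '[[1,0,0,0,0],[1,0,0,0,0]]'
cat > lid.py <<'E'
from h import *
import sys
cx,cy,base=map(float,sys.argv[1:4])
for n in ("wrist","scene","top"):
    c=cam(n); im,d=optics.snapshot(n); P=cloud(n,d,c)
    if n=="wrist": cv2.imwrite(f"pics/{sys.argv[4]}.png",im)
    h=P[...,2]-base; near=np.hypot(P[...,0]-cx,P[...,1]-cy)<50
    for nm,lo,hi in(("disc",10,22),("knobtop",36,50)):
        m=(near&(h>lo)&(h<hi)).astype(np.uint8)
        k,l,st,_=cv2.connectedComponentsWithStats(m)
        if k<2: print(n,nm,"none"); continue
        i=1+st[1:,4].argmax(); Q=P[l==i]
        print(n,nm,len(Q),[np.round(v,1) for v in rim(Q)],np.median(h[l==i]).round(1))
print(r.sense()["tool_pos"].round(1))
E
python3 lid.py 618 35 0 w6
```

```text
time: 19.5
tool_pos: [618.0, 36.9, 154.6]
tcp_rot: [-179.9, 0.1, 35.8]
ft_force: [-0.3, 0.3, -0.5]
finger_gap: 85.2
time: 19.7
tool_pos: [618.2, 33.9, 156.9]
tcp_rot: [-180.0, 0.1, 35.7]
ft_force: [-0.2, 0.1, -0.2]
finger_gap: 85.5
wrist disc 5515 [array([613.4,  36.4]), np.float64(31.7)] 16.7
wrist knobtop 73 [array([611.5,  39. ]), np.float64(11.3)] 39.4
scene disc 190 [array([611.1,  33.1]), np.float64(34.5)] 16.3
scene knobtop 18 [array([618.4,  32.7]), np.float64(9.4)] 38.7
top disc 277 [array([608.4,  38.5]), np.float64(30.9)] 16.7
top knobtop 1 [array([607.9,  45.5]), np.float64(0.0)] 47.3
[618.6  33.  157.9]
```

View pics/w6.png

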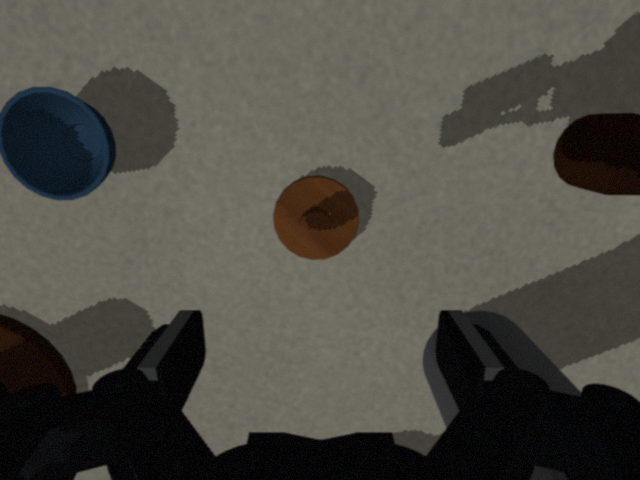

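The wrist view shows the lid disc at (316,218). Its centre is (613.4, 36.4), and the radius of 31.7 mm and height of 16.7 mm match the given sizes. Descending onto the knob.

```bash
python3 -m pendant '[[1,-1.2,-2.5,15,0],[1,-1.1,-2.5,20,0],[1,0,0,25,0],[1,0,0,25,0],[1,0,0,20,0],[1,0,0,10,0],[0.6,0,0,0,0],[0.5,0,0,0,0]]' 20; python3 - <<'E'
from h import *
rows_to(613.6,36.2,22,35.7)
E
```

```text
time: 20.65
tool_pos: [614.1, 36.8, 42.8]
tcp_rot: [180.0, -0.0, 35.6]
ft_force: [0.6, -0.3, -0.1]
finger_gap: 58.9
from [614.1  36.8  42.8] yaw 35.6 tool dx,dy,dz [-0.7  0.2 20.8] turn -0.1
```

```bash
python3 -m pendant '[[0.5,0,0,10,0],[0.5,0,0,7,0],[0.5,0,0,4,0],[0.4,0,0,0,0],[0.1,0,0,0,0],[0.1,0,0,0,0],[0.1,0,0,0,0],[0.1,0,0,0,0],[0.1,0,0,0,0]]' 30; python3 -m pendant '[[0.1,0,0,-5,0],[0.1,0,0,-20,0],[0.1,0,0,-30,0],[0.1,0,0,-40,0],[0.1,0,0,-40,0],[0.1,0,0,-40,0],[0.1,0,0,-25,0],[0.1,0,0,-10,0],[0.1,0,0,0,0]]'; python3 - <<'E'
from h import *
rows_to(469.5,-259.5,230,35.7)
for n in("scene","top"):
    im,d=optics.snapshot(n); P=cloud(n,d); p=r.sense()["tool_pos"]
    q=P-p; m=(np.hypot(q[...,0],q[...,1])<40)&(abs(q[...,2]+6)<12); Q=P[m]
    print(n,m.sum(),rim(Q) if m.sum() else 0, p.round(1),np.percentile(q[m][:,2],[2,50,98]).round(1))
im,d=optics.snapshot("scene"); K,e,o=cam("scene"); q=rot(o).T@(p-e); u,v=int(K[0,0]*q[0]/q[2]+K[0,2]),int(K[1,1]*q[1]/q[2]+K[1,2])
cv2.imwrite("pics/s7.png",cv2.resize(im[max(v-50,0):v+50,u-60:u+60],None,fx=5,fy=5,interpolation=cv2.INTER_CUBIC))
E
```

```text
time: 21.55
tool_pos: [613.9, 37.1, 21.4]
tcp_rot: [180.0, -0.0, 35.7]
ft_force: [0.0, 0.7, -0.8]
finger_gap: 22.9
time: 22.45
tool_pos: [614.7, 37.1, 233.2]
tcp_rot: [179.9, -0.2, 35.7]
ft_force: [0.4, -0.1, -1.3]
finger_gap: 23.0
from [614.7  37.1 233.2] yaw 35.7 tool dx,dy,dz [-290.9  156.3    3.2] turn -0.0
scene 274 ((615.2437744140625, 35.02593231201172), 32.88746643066406) [613.8  37.1 230.9] [-9.4 -2.5  4.9]
top 121 ((607.8623657226562, 34.75373458862305), 30.851348876953125) [613.1  37.1 229.4] [-6.3 -2.3  2.4]
```

View pics/s7.png

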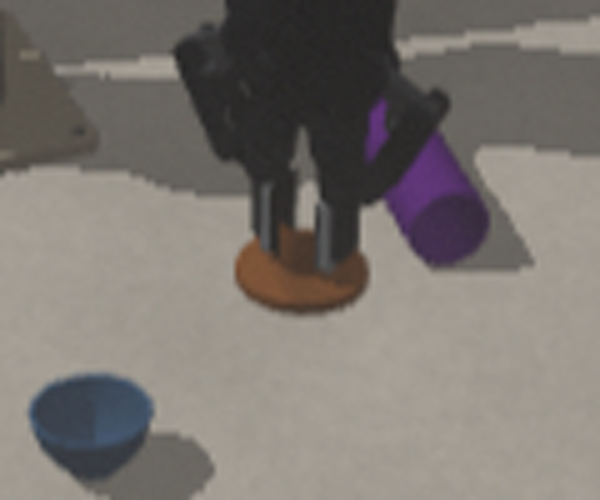

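Lid held level by its knob. Carrying it over the canister.

```bash
python3 -m pendant '[[0.1,-10,5.4,0,0],[0.1,-22,11.9,0,0],[0.1,-34,18.4,0,0],[0.1,-38,20.5,0,0],[0.1,-38,20.5,0,0],[0.1,-38,20.5,0,0],[0.1,-38,20.5,0,0],[0.1,-34,18.4,0,0],[0.1,-22,11.9,0,0],[0.1,-11,5.9,0,0]]' 30; python3 -m pendant '[[0.1,-5.5,3,0,0],[0.1,0,0,10,0],[0.1,0,0,15,0],[0.1,0,0,10,0],[0.1,0,0,0,0],[0.1,0,0,0,0]]'; python3 - <<'E'
from h import *
for i in range(3):
    s=r.sense()
    im,d=optics.snapshot("scene"); rows_to(469.5,-259.8,185,35.7)
P=cloud("scene",d)
p=r.sense()["tool_pos"]; q=P-p; m=(np.hypot(q[...,0],q[...,1])<45)&(abs(q[...,2]+6)<12); print(rim(P[m]),q[m][:,2].min())
K,e,o=cam("scene"); q=rot(o).T@(p-e); u,v=int(K[0,0]*q[0]/q[2]+K[0,2]),int(K[1,1]*q[1]/q[2]+K[1,2])
cv2.imwrite("pics/s8.png",cv2.resize(im[max(v-40,0):v+80,u-60:u+60],None,fx=5,fy=5,interpolation=cv2.INTER_CUBIC))
E
python3 rimfit.py 469 -259 40 135
```

```text
time: 23.6
tool_pos: [469.8, -256.1, 229.9]
tcp_rot: [-179.9, 0.1, 35.5]
ft_force: [0.4, 0.5, -1.3]
finger_gap: 22.9
time: 24.2
tool_pos: [469.2, -258.9, 195.5]
tcp_rot: [-179.9, 0.0, 35.7]
ft_force: [0.4, -0.7, -0.4]
finger_gap: 22.1
from [ 469.5 -259.3  196.3] yaw 35.7 tool dx,dy,dz [-0.3  0.4 11.3] turn 0.0
from [ 469.7 -259.6  196.8] yaw 35.7 tool dx,dy,dz [-0.3  0.  11.8] turn -0.0
from [ 469.7 -259.8  197. ] yaw 35.7 tool dx,dy,dz [-0.2 -0.1 12. ] turn -0.0
((472.3990783691406, -260.3529357910156), 33.003177642822266) -12.795962718788871
scene 702 [ 469.3 -260.6] medabs 0.99 zmax 133.7
wrist 1980 [ 471.2 -260.3] medabs 0.12 zmax 133.9
top 197 [ 471.8 -261.2] medabs 0.32 zmax 132.6
```

View pics/s8.png

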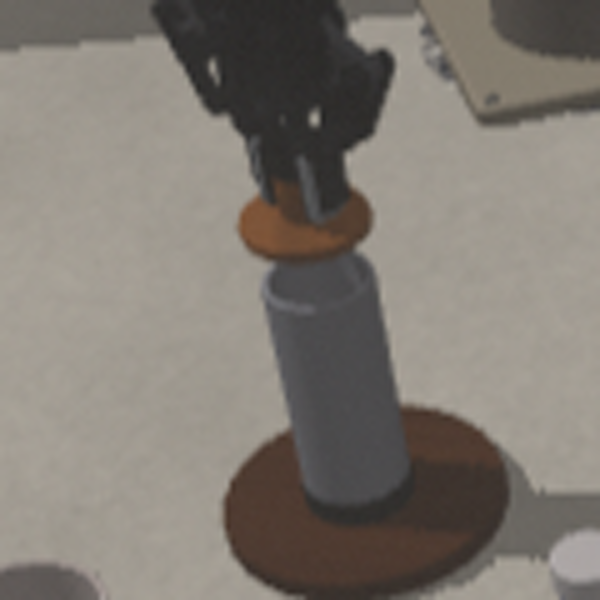

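Aligned to within about 1 mm. Lowering.

```bash
python3 -m pendant '[[0.1,0,0,6,0],[0.1,0,0,6,0],[0.1,0,0,5,0],[0.1,0,0,4,0],[0.1,0,0,2,0],[0.1,0,0,0,0]]' 30;  python3 -m pendant '[[0.1,0,0,1.5,0],[0.1,0,0,1.5,0],[0.1,0,0,0,0]]'; python3 -m pendant '[[0.1,0,0,1,0],[0.1,0,0,1,0],[0.1,0,0,0,0]]'
```

```text
time: 25.1
tool_pos: [469.0, -259.6, 172.7]
tcp_rot: [-180.0, 0.0, 35.7]
ft_force: [0.4, 0.4, -1.3]
finger_gap: 22.8
time: 25.4
tool_pos: [469.2, -259.7, 170.2]
tcp_rot: [-180.0, 0.0, 35.7]
ft_force: [-0.4, 0.2, -0.7]
finger_gap: 22.8
time: 25.7
tool_pos: [469.3, -259.9, 168.5]
tcp_rot: [180.0, -0.0, 35.7]
ft_force: [0.1, -0.1, -0.2]
finger_gap: 22.6
```

```bash
python3 -m pendant '[[0.1,0,0,1,0],[0.1,0,0,0,0]]'; python3 -m pendant '[[0.1,0,0,0.6,0],[0.1,0,0,0,0]]'
```

```text
time: 25.9
tool_pos: [469.8, -260.1, 168.2]
tcp_rot: [179.9, -0.0, 35.7]
ft_force: [-1.0, 1.4, 4.7]
finger_gap: 22.7
time: 26.1
tool_pos: [470.1, -260.2, 168.0]
tcp_rot: [179.9, -0.1, 35.7]
ft_force: [-0.5, 0.5, 6.5]
finger_gap: 22.4
```

Contact is at exactly the expected closed height, so the lid is seated. Releasing slowly and retreating straight up.

```bash
python3 -m pendant '[[0.27,0,0,0,0],[0.32,0,0,0,0],[0.4,0,0,0,0],[0.5,0,0,0,0],[0.6,0,0,0,0],[0.6,0,0,0,0],[0.6,0,0,-5,0],[0.6,0,0,-15,0],[0.6,0,0,-30,0],[0.6,0,0,-40,0]]' 20; python3 -m pendant '[[0.6,0,0,-40,0],[0.6,0,-30,-10,0],[0.6,0,-40,0,0],[0.6,0,-40,0,0],[0.6,0,-30,0,0],[0.6,0,0,0,0]]'
python3 lid.py 470 -260 147 w9; python3 rimfit.py 469 -259 40 135; python3 - <<'E'
from h import *
im,d=optics.snapshot("scene"); P=cloud("scene",d)
m=(np.hypot(P[...,0]-470,P[...,1]+260)<45)&(P[...,2]>158)&(P[...,2]<168); Q=P[m]
A=np.c_[Q[:,:2]-Q[:,:2].mean(0),np.ones(len(Q))]; s=np.linalg.lstsq(A,Q[:,2],rcond=None)[0]; print("disc slope deg",np.degrees(s[:2]).round(2),"z",s[2].round(1))
im2=im[150:420,100:400]; cv2.imwrite("pics/s9.png",cv2.resize(im,(800,600))); 
o=np.load("scene0.npz")["im"]; df=(cv2.absdiff(o,im).max(2)>40); print(df.sum())
E
```

```text
time: 27.1
tool_pos: [468.4, -259.2, 257.0]
tcp_rot: [-179.8, 0.1, 35.7]
ft_force: [1.0, -0.8, 1.1]
finger_gap: 51.2
time: 27.7
tool_pos: [386.7, -144.0, 308.8]
tcp_rot: [179.9, -0.1, 35.8]
ft_force: [-0.1, -0.8, -0.3]
finger_gap: 51.4
wrist disc 3441 [array([ 470.3, -260.1]), np.float64(32.2)] 16.6
wrist knobtop 151 [array([ 468.4, -257.4]), np.float64(11.3)] 39.4
scene disc 279 [array([ 470.8, -260.8]), np.float64(33.1)] 16.3
scene knobtop 23 [array([ 471.7, -261.5]), np.float64(12.0)] 38.8
top disc 431 [array([ 472.5, -261.8]), np.float64(31.8)] 17.0
top knobtop 6 [array([ 466.3, -252.5]), np.float64(4.9)] 40.0
[ 388.1 -146.4  307.9]
scene 653 [ 469.1 -260.6] medabs 0.85 zmax 133.2
wrist 2242 [ 471.4 -260.1] medabs 0.22 zmax 133.4
top 15 [ 471.8 -261.4] medabs 0.19 zmax 127.3
disc slope deg [-0.95  0.1 ] z 163.2
14218
```

View pics/s9.png

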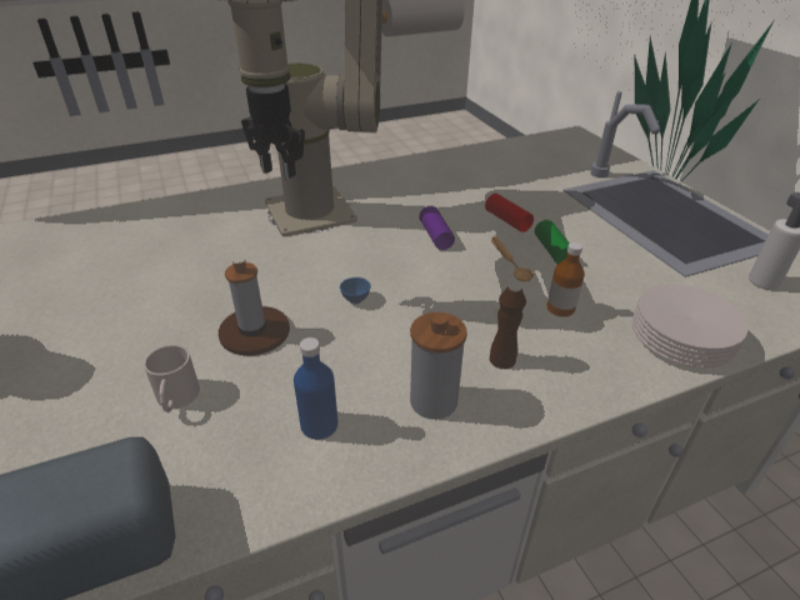

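The canister stands on the stand at (247,300) with its lid on, level (disc top 163.2 mm against 163 expected). The other objects are where they were and the gripper is clear.

```bash
python3 -c "
from bench import hand_in; print(hand_in())"
```

```text
the job is handed in; nothing more can be done
None
```

The canister is standing upright, mouth up, near the middle of the wooden stand, and its lid is fully down and level. I handed the job in at about 28 s, with the gripper clear of everything.

**What I did:** The tool can only point down, so I gripped the canister near its mouth, lifted it, and swung it to vertical between the pads with short jerks. I stood it on the worktop, regripped it centrally, placed it on the stand and let go. Then I picked the lid up by its knob, lowered it in and released it.

**Last checks:**
- **Position:** the canister axis is at about (470, −260), against the stand centre at about (469, −258).
- **Lid:** the disc top is at 163.2 mm against 163 expected, with under 1° of apparent slope, which is within noise. It is concentric with the canister to within 1–2 mm.
- **Contact:** the lid met the rim at the expected closed height, with 6.5 N on the tool.
- **Other objects:** they look unmoved in the final picture, but I checked this by eye only.

**Disagreements:**
- **Regrip:** during the swing the canister slid about 8–13 mm off the pad centre, which is why I set it down to regrip.
- **Gripper reading:** the gap read about 54 mm on the 56 mm canister.
- **Cameras:** the canister's position differed between cameras by up to about 3 mm.

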